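# Hold a bayonet plug home in the port with the blue collar

### The arm

A 6-joint arm with a two-finger parallel gripper is mounted at the origin on a cart in front of the work surface, level with it; the furniture and walls round the work are solid. World frame = base frame: x ahead of the robot, y to its left, z up, the work surface at z = 0. Lengths are in m, angles in rad, forces in N, time in s.
With the tool pointing down it reaches from about 0.375 to 0.975 m from the base axis. Payload 3.8 kg.
Tool frame: the origin (TCP) lies midway between the tips of the shut fingers; the grasp point (between the pads) lies 19 mm behind it; z points along the fingers, y is the line along which they close (so a half turn about z gives the same grasp; the last joint's range is limited). The gripper opens to 85 mm and grips with 20 to 120 N. Pads are 22 mm wide; open, the fingers measure 114 mm over their backs; the gripper's body (76 mm by 85 mm) begins 54 mm behind the grasp point. The pads swing forward as they close: fully open they stand 13 mm farther back than shut.
Start: joints at [-1.37, 0.264, 1.604, -0, 1.274, -0.037], TCP at [0.159, -0.656, 0.231] pointing down, gripper open.
Joint ranges: [-2.63, 2.63], [-0.94, 2.18], [0.31, 2.57], [-1.31, 4.45], [0, 2.66], [-2.55, 2.55]. Speed limits (rad/s): [2.57, 2.57, 3.14, 3.14, 3.14, 3.14].

### API

Orientations are given as a rotation vector (axis times angle).
In Python, from workcell import read_state, vision, ticket gives the robot as it stands. The module is installed in compiled form; this text tells all that it offers.
- The arm moves only by the tool jog_arm, never from a script. Its arguments are lists of equal length, an entry for each row: "turn": the turn, a rotation vector about the tool's x, y, z in rad, a list of three; "delta_pos": the shift along the tool's x, y, z in m, a list of three; "gripper": the finger opening in m, from 0 to 0.0854. In form: {"turn": [[rx, ry, rz], ...], "delta_pos": [[dx, dy, dz], ...], "gripper": [gripper, ...]}. A call has 1 to 20 rows; each row shifts and turns the commanded pose from where the row before left it, along the tool's axes as they then stand; what a row does not reach is not made up. A row lasts 1/12 s, in which the tool goes at most 41.7 mm and 7.16 degrees, less where a joint would pass 70% of its speed; a pose out of reach is approached as far as the arm can. A call with a gripper value outside its range is refused whole. The fingers move at their own pace and stop on an object; "grip_force" is the grip in N (left out, the last holds). Time passes only in rows, so rows that do not move let the fingers close. It gives the time, the measured TCP pose, the force, the opening and the grip force at its end, in the units of the state.
- read_state(): the state, without advancing time (a new reading comes with each control period).
- vision.read_camera(name): name is "side" or "top"; returns the picture (480x640x3 uint8, red, green, blue); there is no depth.
- vision.calibration(name): a dict with "vfov" (degrees; the focal length in pixels is half the picture's height over the tangent of half this angle, whatever the lens; pixels are square), "cx", "cy" (the principal point, pixels), "R" (3x3) and "t" (3): a world point X has camera coordinates R X + t. Camera axes: x right, y down, z forward; pixel columns grow to the right and rows downward; lengths in m; the calibration is good to about 2 mm. A picture is of the moment at which its call begins. calibration takes no time and is no camera call.
- ticket.finish_job(): hands the job in; it is judged then, once.
The state is a dict: "time": time; "q": joint angles; "joint_vel": joint speeds; "joint_torque": joint torques, N m; "tool_pos": TCP position; "tcp_rot": TCP orientation; "wrist_force": force on the tool from outside, world axes, zero at the start; "torque": the same for the moment, N m; "width": opening from 0.0 (shut) to 1.0 (fully open); "grip_force": force on a finger pad.
Only numpy, scipy, OpenCV 4.12 (cv2) and the standard library are available. Lean on these libraries where they do the work, as an engineer would, in place of code of your own. Each camera call takes 0.05 s, during which the arm holds its last target. There are 200 camera calls.

### The job

Pick up the blue plug and fit it into the port that wears the blue collar: lugs down through the slots, push against the spring, and twist clockwise (seen from above) about a quarter turn to the stop. Finish still gripping the plug and pressing it down fully home, its flange seated on the rim, because the spring lifts it as soon as you let up; do not press on the port with the yellow collar, and leave the bearing, the tape and the spark plug where they are.

Things in the scene. Friction and masses are not known exactly. Their poses are not given: they have to be found in the camera images.
- plug: loose bayonet plug, about 0.12 kg, 72 mm tall, upright on its foot. Origin: centre of the foot's underside; z up. Steel shank 26 mm across (lowest 4 mm chamfered); two lugs along its own +x and -x, 8 mm wide, 4 to 10 mm above the foot, out to 20 mm from the axis; blue flange 48 mm across, 26 to 31 mm above the foot. Fully home the flange lies on the rim, the foot 24 mm above the bench
- plug_wing (a point): middle of the plug's blue upright wing grip, on the axis 56 mm above the foot. The wing spans 36 to 72 mm above the foot, is 44 mm long along the plug's x (in line with the lugs) and 14 mm thick along y: pinch it across its thickness. A half turn of the plug about z makes no difference
- port_left: the left (+y) of two equal aluminium bayonet ports fixed to the bench: round foot 98 mm across, 8 mm high, and an upright tube 57 mm across, 50 mm high. Origin: on the tube's axis at bench height; z up. Bore 30 mm across. Two slots 12 mm wide in the rim, along the port's own +x and -x (red marks), reach out to 22 mm from the axis
- port_left_rim (a point): centre of the left port's rim, 50 mm above the bench. The slots go 11 mm down from the rim; below that the lugs turn under it, only clockwise seen from above, from the slots to a stop at 80 degrees (1.4 rad). A turned-in plug can rise 5 mm from fully home before its lugs meet the underside of the rim
- port_right: the right (-y) of two equal aluminium bayonet ports fixed to the bench: round foot 98 mm across, 8 mm high, and an upright tube 57 mm across, 50 mm high. Origin: on the tube's axis at bench height; z up. Bore 30 mm across. Two slots 12 mm wide in the rim, along the port's own +x and -x (red marks), reach out to 22 mm from the axis
- port_right_rim (a point): centre of the right port's rim, 50 mm above the bench. The slots go 11 mm down from the rim; below that the lugs turn under it, only clockwise seen from above, from the slots to a stop at 80 degrees (1.4 rad). A turned-in plug can rise 5 mm from fully home before its lugs meet the underside of the rim
- collar_blue: blue plastic ring, 78 mm across, fixed round the foot of the port to be used, which may be either; origin on the axis of that port
- collar_yellow: yellow plastic ring, 78 mm across, fixed round the foot of the other port, which is left alone; origin on the axis of that port
- valve_left (a joint): spring-loaded brass valve disc in the left port's bore; 0 = up, its top 10 mm below the rim; grows as it is pressed down (m): 0.016 with the plug fully home. The spring pushes up with 3 N at 0 and about 12 N fully home
- valve_right (a joint): the same in the right port
- bearing: bystander: steel ball bearing, 52 mm across, 15 mm high, lying on the bench; origin under its centre
- black_tape: bystander: roll of black tape, 72 mm across, 18 mm high, lying flat; origin under its centre
- spark_plug: bystander: used spark plug, 73 mm long (along its y), 21 mm thick, lying between the ports; origin under its middle
Mind the look-alikes: they are no part of the job. Of the things that look like the plug, the smaller one is meant.

How it is judged:
By the outcome, as a careful person would: the job done as asked, in the order asked, and still so for the second after the job is handed in, while the arm keeps its last pose, push and grip.
It also fails if it takes over 42 s, if anything falls off the work surface, if the arm or the gripper's body presses on something with over 40 N, if the wrist force passes 120 N, or if a joint passes its speed limit or range.

## Working session

There is one attempt and no reset: what is moved stays moved. The work goes in short steps, Python scripts to look and compute and a tool call to move; the robot and the scene stay as the last step left them, time stands still between calls to the robot, and variables do not carry over. Pictures are saved under pics/ and viewed, at most 10 in all, crops included, and the job is handed in when it is done.

Besides the shell and the picture viewer there is one more tool, called after "Call:" as name(argument=value, ...) on one line, values as JSON. jog_arm: Moves the arm, as the interface text tells. Its arguments: {"type":"object","properties":{"turn":{"type":"array","items":{"type":"array","items":{"type":"number"}}},"delta_pos":{"type":"array","items":{"type":"array","items":{"type":"number"}}},"gripper":{"type":"array","items":{"type":"number"}},"grip_force":{"type":"number"}},"required":["turn","delta_pos","gripper"]}

```bash
mkdir -p pics
python3 - <<'E'
from workcell import read_state, vision
import cv2
for n in("side","top"):
    cv2.imwrite(f"pics/{n}0.png",vision.read_camera(n)[:,:,::-1])
    print(vision.calibration(n))
print(read_state())
E
```

```text
{'vfov': 48.260429912877854, 'cx': 321.86096460351575, 'cy': 240.1487073906037, 'R': array([[-0.84463437, -0.53503767, -0.01809648],
       [-0.34742783,  0.57355624, -0.74184038],
       [ 0.4072919 , -0.62029665, -0.67033229]]), 't': array([0.4943947 , 0.12923965, 1.02993152])}
{'vfov': 50.64283132757229, 'cx': 326.87392823972567, 'cy': 239.6164356275427, 'R': array([[-0.01783903, -0.99914268,  0.03735863],
       [-0.99893784,  0.0162228 , -0.04312788],
       [ 0.04248484, -0.03808831, -0.99837083]]), 't': array([0.12406303, 0.49800549, 0.93289483])}
{'time': 0.1, 'q': array([-1.36990328e+00,  2.64712177e-01,  1.60523758e+00,  5.45701921e-07,
        1.27370911e+00, -3.68661319e-02]), 'joint_vel': array([-0.00265664, -0.00102632, -0.0023483 ,  0.00039965, -0.00154571,
       -0.00013116]), 'joint_torque': array([ 3.08442059e-04, -5.16707253e+01, -3.68591738e+01, -9.20209914e-05,
        6.26704772e-03,  3.64183563e-05]), 'tool_pos': array([ 0.15886791, -0.65535608,  0.2300633 ]), 'tcp_rot': array([-3.11737498e+00, -3.72347705e-01,  2.64894019e-04]), 'wrist_force': array([-0.35018718,  0.25901926,  1.21550495]), 'torque': array([ 0.03603797,  0.0279345 , -0.01825909]), 'grip_force': 0.0, 'width': 1.00219782111448}
```

View pics/top0.png

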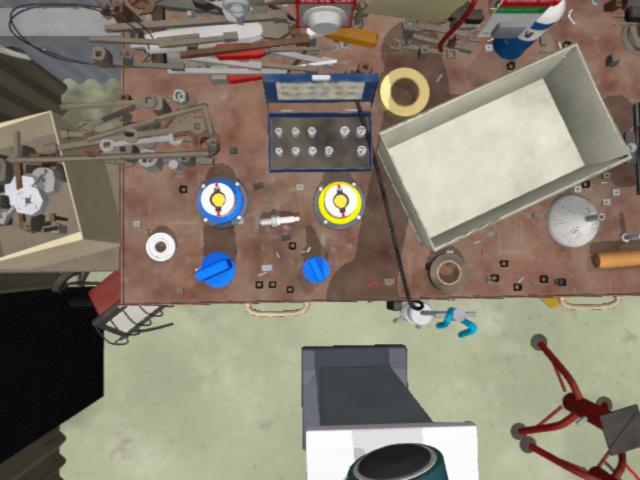

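View pics/side0.png

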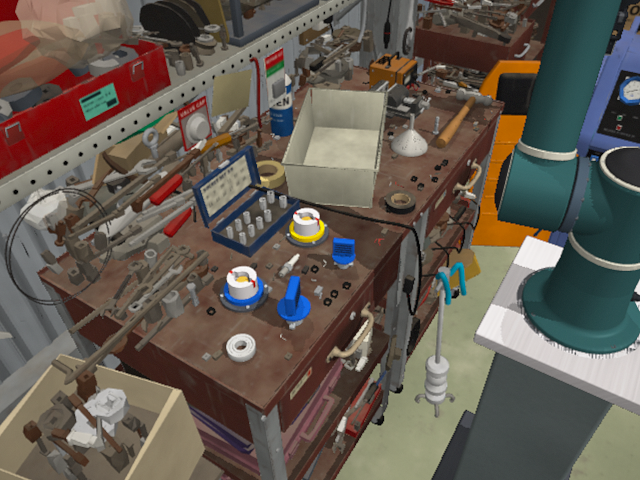

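The top view shows two blue plugs: A at (214,270), which is large, and B at (316,269), which is small. B fits "the smaller one". The blue-collar port is at (220,200) and is the left (+y) one; the yellow-collar port is at (340,200). I'll confirm this in an enlarged crop.

Run:
```python
import cv2,numpy as np
t=cv2.imread("pics/top0.png");s=cv2.imread("pics/side0.png")
a=cv2.resize(t[165:300,180:380],(800,540)[:2],interpolation=cv2.INTER_CUBIC)
a=cv2.resize(t[175:295,185:345],None,fx=5,fy=5,interpolation=cv2.INTER_CUBIC)
cv2.imwrite("pics/c1.png",a)
cv2.imwrite("pics/c2.png",cv2.resize(s[200:335,210:370],None,fx=4.4,fy=4.4,interpolation=cv2.INTER_CUBIC))
```

```text
(no output)
```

View pics/c1.png

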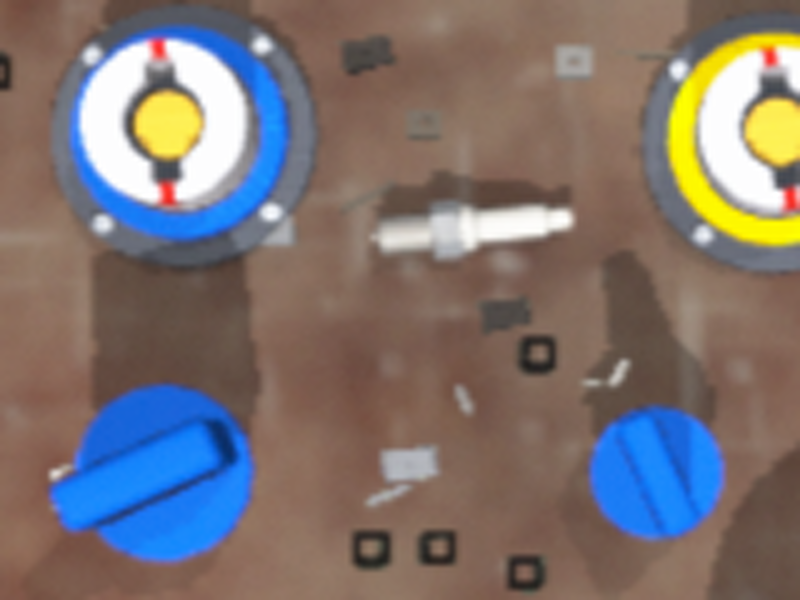

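View pics/c2.png

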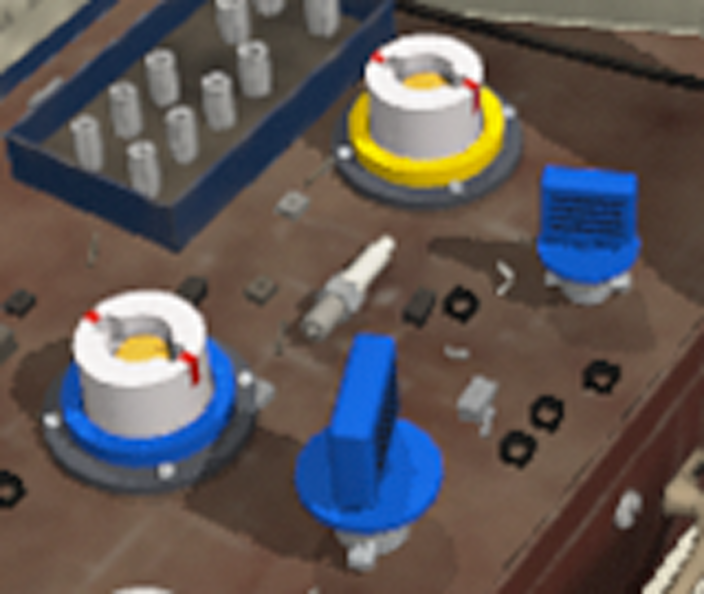

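Confirmed: B (crop 1 at about (657,472), full frame (316,269)) is the smaller plug, with the same shape as A. The blue-collared port is the left one, with its rim at full frame (218,200) and red marks at (216.5,184.5) and (218.5,213.5). Next I'll measure both.

```bash
cat > h.py <<'E'
import cv2,numpy as np
from workcell import vision,read_state
from scipy.optimize import least_squares
def ray(n,p,z):
    c=vision.calibration(n);f=240/np.tan(np.radians(c["vfov"]/2));p=np.atleast_2d(p).astype(float)
    d=np.c_[(p[:,0]-c["cx"])/f,(p[:,1]-c["cy"])/f,np.ones(len(p))]@c["R"];o=-c["R"].T@c["t"]
    return o+d*((z-o[2])/d[:,2])[:,None]
def proj(n,X):
    c=vision.calibration(n);f=240/np.tan(np.radians(c["vfov"]/2));q=c["R"]@X+c["t"];return f*q[:2]/q[2]+[c["cx"],c["cy"]]
def blob(m,near=None):
    cs,_=cv2.findContours(m.astype(np.uint8),cv2.RETR_EXTERNAL,cv2.CHAIN_APPROX_NONE)
    if near is None:return max(cs,key=cv2.contourArea)[:,0]
    return max((c for c in cs if cv2.pointPolygonTest(c,near,True)>-3),key=cv2.contourArea)[:,0]
def circ(P,r=None):
    c0=P[:,:2].mean(0)
    if r: s=least_squares(lambda v:np.hypot(*(P[:,:2]-v).T)-r,c0,loss="soft_l1",f_scale=.0005).x;return s,r
    s=least_squares(lambda v:np.hypot(*(P[:,:2]-v[:2]).T)-v[2],[*c0,.03],loss="soft_l1",f_scale=.0005).x;return s[:2],s[2]
K=4
def up(im,b):  # crop x0,x1,y0,y1 upsample
    return cv2.resize(im[b[2]:b[3],b[0]:b[1]],None,fx=K,fy=K,interpolation=cv2.INTER_CUBIC)
def full(p,b): return (np.atleast_2d(p)+.5)/K-.5+[b[0],b[2]]
E
python3 - <<'E'
from h import *
V={"top":dict(port=(190,250,170,230),plug=(295,340,250,290)),"side":dict(port=(215,275,255,310),plug=(325,365,230,275))}
for n in V:
    im=cv2.imread(f"pics/{n}0.png")
    b=V[n]["port"];u=up(im,b);h=cv2.cvtColor(u,cv2.COLOR_BGR2HSV).astype(int);H,S,Vv=h[...,0],h[...,1],h[...,2]
    w=(S<40)&(Vv>225)
    c=blob(w);P=ray(n,full(c,b),.05);hull=cv2.convexHull(c)[:,0]
    print(n,"rim",circ(P),circ(P,.0285), "hull",circ(ray(n,full(hull,b),.05)))
    red=((H<10)|(H>170))&(S>150)&(Vv>120)
    k,l,st,ce=cv2.connectedComponentsWithStats(red.astype(np.uint8))
    for i in range(1,k):
        if st[i,4]>30: print("  red",st[i].tolist(),full(ce[i],b).round(1),ray(n,full(ce[i],b),.05).round(4))
    b=V[n]["plug"];u=up(im,b);h=cv2.cvtColor(u,cv2.COLOR_BGR2HSV).astype(int);H,S,Vv=h[...,0],h[...,1],h[...,2]
    m=(H>100)&(H<120)&(S>150);c=blob(m);
    print(" plug",circ(ray(n,full(c,b),.031)),np.percentile(Vv[m],[2,10,25,50,75,90,98]))
    cv2.imwrite(f"pics/v_{n}.png",cv2.resize(u,None,fx=3,fy=3))
    if n=="top":
        for y in range(30,150,12): print(Vv[y,16:160:4].tolist())
E
```

```text
top rim (array([0.57372719, 0.30772918]), np.float64(0.026203061679114424)) (array([0.57341668, 0.31045108]), 0.0285) hull (array([0.57348827, 0.3091998 ]), np.float64(0.028222444097307724))
  red [103, 53, 8, 12, 79] [[216.2 184.2]] [[0.5995 0.3111 0.05  ]]
  red [110, 165, 9, 19, 134] [[218.1 213.3]] [[0.5479 0.3083 0.05  ]]
 plug (array([0.44631761, 0.13732214]), np.float64(0.023346686908861464)) [189.52 213.   228.   245.   252.   252.   254.  ]
[124, 125, 127, 128, 116, 101, 94, 93, 94, 93, 89, 118, 163, 184, 188, 194, 202, 210, 213, 213, 214, 212, 187, 149, 118, 99, 97, 96, 93, 108, 124, 128, 128, 127, 128, 130]
[124, 124, 127, 129, 117, 101, 94, 145, 227, 243, 240, 248, 252, 252, 252, 253, 251, 226, 202, 208, 220, 221, 220, 220, 238, 254, 249, 184, 110, 127, 130, 130, 131, 132, 131, 130]
[133, 135, 132, 131, 131, 155, 229, 250, 248, 232, 219, 234, 249, 252, 252, 252, 252, 252, 238, 217, 214, 219, 220, 220, 238, 252, 253, 254, 250, 193, 127, 133, 134, 134, 135, 136]
[132, 130, 123, 117, 144, 219, 245, 246, 245, 246, 246, 219, 217, 243, 253, 252, 252, 252, 253, 250, 219, 200, 21
[... 891 characters left out ...]
237, 239, 213, 163, 129, 138, 141, 142, 142, 144, 129, 109, 103, 103, 102, 102]
[124, 120, 115, 114, 114, 114, 113, 114, 115, 115, 117, 118, 120, 122, 123, 124, 125, 126, 129, 129, 135, 142, 143, 143, 144, 145, 145, 145, 147, 134, 114, 103, 102, 104, 103, 102]
side rim (array([0.57332442, 0.31175964]), np.float64(0.02498600081383346)) (array([0.5733998 , 0.30725771]), 0.0285) hull (array([0.57346162, 0.30954465]), np.float64(0.027685447415763387))
  red [55, 61, 14, 12, 99] [[230.2 271.2]] [[0.6008 0.3093 0.05  ]]
  red [145, 100, 16, 29, 200] [[253.2 282.7]] [[0.5433 0.3103 0.05  ]]
 plug (array([0.45346694, 0.12441248]), np.float64(0.03606743898608767)) [ 85.  98. 120. 156. 201. 227. 234.]
```

Run:
```python
from h import *
print("wing top, top cam",ray("top",[316.1,270.1],.072)," side",ray("side",[344.1,240.5],.072))
print("expected wing top px",proj("top",np.array([.4463,.1373,.072])),proj("side",np.array([.4463,.1373,.072])))
im=cv2.imread("pics/top0.png");b=(295,340,250,290)
u=up(im,b);h=cv2.cvtColor(u,cv2.COLOR_BGR2HSV);m=(h[...,0]>100)&(h[...,0]<120)&(h[...,1]>150)
c=blob(m);print("hull",circ(ray("top",full(cv2.convexHull(c)[:,0],b),.031)),circ(ray("top",full(c,b),.031),.024))
# box top height: rough: near corner of box in both views
im=cv2.imread("pics/side0.png");b=(325,365,230,275);u=up(im,b);h=cv2.cvtColor(u,cv2.COLOR_BGR2HSV);m=(h[...,0]>100)&(h[...,0]<125)&(h[...,1]>120)
c=full(blob(m),b);lo=c[c[:,1]>c[:,1].mean()];print("side flange px", c.min(0),c.max(0),"exp centre",proj("side",np.array([.4463,.1373,.0285])))
```

```text
wing top, top cam [[0.44503738 0.13751046 0.072     ]]  side [[0.44361567 0.13774307 0.072     ]]
expected wing top px [316.20962966 269.36450058] [343.06301992 239.90989346]
hull (array([0.44628541, 0.13726431]), np.float64(0.02359814437877317)) (array([0.44630782, 0.13732247]), 0.024)
side flange px [331.625 237.125] [354.875 264.125] exp centre [342.88559641 255.52819099]
```

Call:
jog_arm(turn=[[0,0,0],[0,0,0],[0,0,0],[0,0,0],[0,0,0],[0,0,0],[0,0,0],[0,0,0],[0,0,0],[0,0,0],[0,0,0],[0,0,0],[0,0,0],[0,0,0],[0,0,0],[0,0,0],[0,0,0],[0,0,0],[0,0,0],[0,0,0]], delta_pos=[[0.0267,-0.025,-0.003],[0.0267,-0.025,-0.003],[0.0267,-0.025,-0.003],[0.0267,-0.025,-0.003],[0.0267,-0.025,-0.003],[0.0267,-0.025,-0.003],[0.0267,-0.025,-0.003],[0.0267,-0.025,-0.003],[0.0267,-0.025,-0.003],[0.0267,-0.025,-0.003],[0.0152,-0.0348,0],[0.0152,-0.0348,0],[0.0152,-0.0348,0],[0.0152,-0.0348,0],[0.0152,-0.0348,0],[0.0152,-0.0348,0],[0.0152,-0.0348,0],[0.0152,-0.0348,0],[0.0152,-0.0348,0],[0.0152,-0.0348,0]], gripper=[0.085,0.085,0.085,0.085,0.085,0.085,0.085,0.085,0.085,0.085,0.085,0.085,0.085,0.085,0.085,0.085,0.085,0.085,0.085,0.085])

```text
time: 1.77
tool_pos: [0.4249, 0.0257, 0.2611]
tcp_rot: [3.119, 0.373, 0.0]
wrist_force: [1.3, -0.3, -0.4]
width: 0.994
grip_force: 0.0
```

Call:
jog_arm(turn=[[0,0,0],[0,0,0],[0,0,0],[0,0,-0.1226],[0,0,-0.1226],[0,0,-0.1226],[0,0,-0.1226],[0,0,-0.1226],[0,0,-0.1226],[0,0,-0.1226],[0,0,-0.1226],[0,0,-0.1226],[0,0,-0.1226],[0,0,-0.1226],[0,0,-0.1226],[0,0,-0.1226],[0,0,-0.1226],[0,0,-0.1226],[0,0,-0.1226],[0,0,-0.1226]], delta_pos=[[0.0152,-0.0348,0],[0.0152,-0.0348,0],[0.0152,-0.0348,0],[0,0,0],[0,0,0],[0,0,0],[0,0,0],[0,0,0],[0,0,0],[0,0,0],[0,0,0],[0,0,0],[0,0,0],[0,0,0],[0,0,0],[0,0,0],[0,0,0],[0,0,0],[0,0,0],[0,0,0]], gripper=[0.085,0.085,0.085,0.085,0.085,0.085,0.085,0.085,0.085,0.085,0.085,0.085,0.085,0.085,0.085,0.085,0.085,0.085,0.085,0.085])

```text
time: 3.43
tool_pos: [0.4446, 0.136, 0.2608]
tcp_rot: [-1.243, -2.885, 0.001]
wrist_force: [-0.9, 0.2, -0.0]
width: 0.995
grip_force: 0.0
```

Call:
jog_arm(turn=[[0,0,-0.1226],[0,0,-0.1226],[0,0,-0.1226],[0,0,-0.1226],[0,0,-0.1226],[0,0,-0.1226],[0,0,-0.1226],[0,0,-0.1226],[0,0,-0.1226],[0,0,-0.1226],[0,0,0],[0,0,0]], delta_pos=[[0,0,0],[0,0,0],[0,0,0],[0,0,0],[0,0,0],[0,0,0],[0,0,0],[0,0,0],[0,0,0],[0,0,0],[0,0,0],[0,0,0]], gripper=[0.085,0.085,0.085,0.085,0.085,0.085,0.085,0.085,0.085,0.085,0.085,0.085])

```text
time: 4.43
tool_pos: [0.4448, 0.136, 0.2609]
tcp_rot: [0.629, -3.077, 0.0]
wrist_force: [0.2, -0.0, -0.5]
width: 0.997
grip_force: 0.0
```

```bash
cat >> h.py <<'E'
from scipy.spatial.transform import Rotation as Ro
def go(x,y,z,th):
    s=read_state();R=Ro.from_rotvec(s["tcp_rot"]).as_matrix();a=np.degrees(np.arctan2(R[1,0],R[0,0]))
    print("t",s["time"],"pos",s["tool_pos"].round(4),"theta",a.round(2),"tilt",R[:2,2].round(4),"q",s["q"].round(3),"F",s["wrist_force"].round(1),"w",s["width"])
    d=np.array([x,y,z])-s["tool_pos"];dt=(th-a+180)%360-180
    print("d tool",(R.T@d).round(4),"turn z",(-np.radians(dt)).round(4))
E
python3 -c "
from h import *
go(.446,.1373,.037,203.3)"
```

```text
t 4.4333 pos [0.4448 0.136  0.2609] theta -156.91 tilt [-0.0008 -0.0002] q [ 0.243 -0.16   1.994  0.     1.308 -1.731] F [ 0.2 -0.  -0.5] w 0.9966905595554184
d tool [-0.0018  0.0007  0.2239] turn z -0.0037
```

Call:
jog_arm(turn=[[0,0,0],[0,0,0],[0,0,0],[0,0,0],[0,0,0],[0,0,0],[0,0,0],[0,0,0],[0,0,0],[0,0,0],[0,0,0],[0,0,0],[0,0,0],[0,0,0],[0,0,0],[0,0,0],[0,0,0],[0,0,0]], delta_pos=[[-0.0018,0.0007,0.03],[0,0,0.03],[0,0,0.03],[0,0,0.03],[0,0,0.03],[0,0,0.03],[0,0,0.03],[0,0,0.013],[0,0,0],[0,0,0],[0,0,0],[0,0,0],[0,0,0],[0,0,0],[0,0,0],[0,0,0],[0,0,0],[0,0,0]], gripper=[0.085,0.085,0.085,0.085,0.085,0.085,0.085,0.085,0.085,0.005,0.005,0.005,0.005,0.005,0.005,0.005,0.005,0.005], grip_force=80)

```text
time: 5.93
tool_pos: [0.4472, 0.1376, 0.0393]
tcp_rot: [-0.634, 3.075, 0.0]
wrist_force: [-0.6, -0.7, 5.9]
width: 0.146
grip_force: 77.9
```

Call:
jog_arm(turn=[[0,0,0],[0,0,0],[0,0,0],[0,0,0],[0,0,0]], delta_pos=[[0,0,-0.03],[0,0,-0.03],[0,0,-0.03],[0,0,-0.03],[0,0,0]], gripper=[0.005,0.005,0.005,0.005,0.005])

```text
time: 6.35
tool_pos: [0.4507, 0.1385, 0.1647]
tcp_rot: [-0.632, 3.066, 0.001]
wrist_force: [0.7, 0.3, 0.3]
width: 0.152
grip_force: 78.0
```

```bash
python3 -c "
from h import *
go(.5735,.3094,.157,183.0)
cv2.imwrite('pics/s1.png',cv2.resize(vision.read_camera('side')[130:300,220:420,::-1],None,fx=3.5,fy=3.5))"
```

```text
t 6.35 pos [0.4507 0.1385 0.1647] theta -156.72 tilt [0.0108 0.0027] q [ 0.245 -0.081  2.106  0.     1.105 -1.732] F [0.7 0.3 0.3] w 0.15200265188409917
d tool [-0.1803  0.1084  0.0095] turn z 0.354
```

View pics/s1.png

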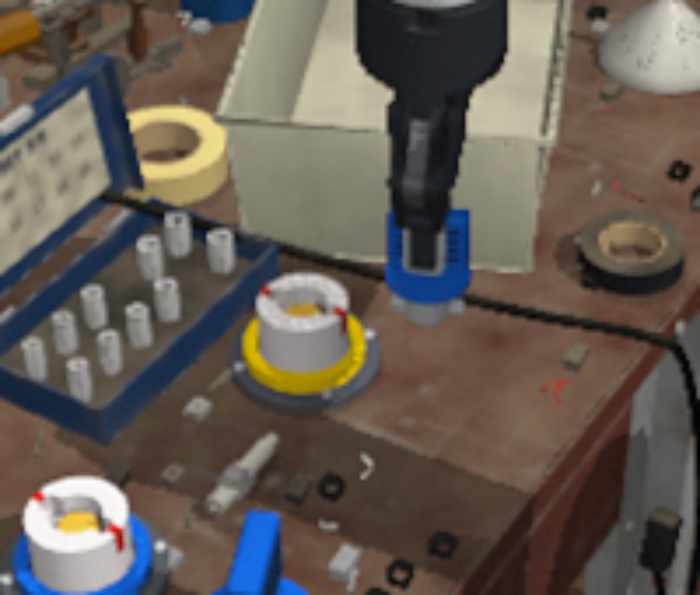

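The picture shows the small plug held upright between the fingers at crop (430,270), with its lugs visible at (400,305) and (458,307). The large plug is still standing at (258,550).

Call:
jog_arm(turn=[[0,0,0.0885],[0,0,0.0885],[0,0,0.0885],[0,0,0.0885],[0,0,0],[0,0,0],[0,0,0],[0,0,0],[0,0,0],[0,0,0],[0,0,0],[0,0,0],[0,0,0],[0,0,0]], delta_pos=[[0,0,0],[0,0,0],[0,0,0],[0,0,0],[-0.0188,0.0235,0],[-0.0188,0.0235,0],[-0.0188,0.0235,0],[-0.0188,0.0235,0],[-0.0188,0.0235,0],[-0.0188,0.0235,0],[-0.0188,0.0235,0],[0,0,0],[0,0,0],[0,0,0]], gripper=[0.005,0.005,0.005,0.005,0.005,0.005,0.005,0.005,0.005,0.005,0.005,0.005,0.005,0.005])

```text
time: 7.57
tool_pos: [0.5677, 0.3077, 0.1559]
tcp_rot: [0.083, -3.137, 0.003]
wrist_force: [-0.3, -0.2, -1.2]
width: 0.154
grip_force: 78.3
```

```bash
python3 -c "
from h import *
go(.5735,.3094,.106,183.0)
"
```

```text
t 7.5667 pos [0.5677 0.3077 0.1559] theta -176.98 tilt [-0.0038 -0.0022] q [ 0.458  0.267  1.743 -0.     1.136 -1.165] F [-0.3 -0.2 -1.2] w 0.1537758312468608
d tool [-0.0061  0.0015  0.0499] turn z 0.0004
```

Call:
jog_arm(turn=[[0,0,0],[0,0,0],[0,0,0],[0,0,0],[0,0,0]], delta_pos=[[-0.006,0.0015,0.02],[0,0,0.02],[0,0,0.01],[0,0,0],[0,0,0]], gripper=[0.005,0.005,0.005,0.005,0.005])

```text
time: 7.98
tool_pos: [0.5738, 0.3092, 0.1073]
tcp_rot: [0.081, -3.138, 0.002]
wrist_force: [-0.4, -0.0, -0.7]
width: 0.149
grip_force: 78.3
```

Run:
```python
from h import *
go(.5735,.3094,.093,183.0)
s=vision.read_camera('side')[:,:,::-1]; cv2.imwrite('pics/side2.png',s)
s=cv2.resize(s[210:310,190:300],None,fx=5.5,fy=5.5,interpolation=cv2.INTER_CUBIC)
P=read_state()["tool_pos"].copy();P[2]-=.039
for dz,col in((0,(0,255,0)),(.0285,(0,255,255))):
    p=(proj("side",P+[0,0,dz])-[190,210]+.5)*5.5; cv2.circle(s,tuple(int(v) for v in p),3,col,-1)
cv2.imwrite('pics/s2.png',s)
```

```text
t 7.9833 pos [0.5738 0.3092 0.1073] theta -177.03 tilt [-0.0026 -0.0013] q [ 0.456  0.321  1.77  -0.     1.054 -1.167] F [-0.4 -0.  -0.7] w 0.14877345047897808
d tool [0.0003 0.0002 0.0143] turn z -0.0006
```

View pics/s2.png

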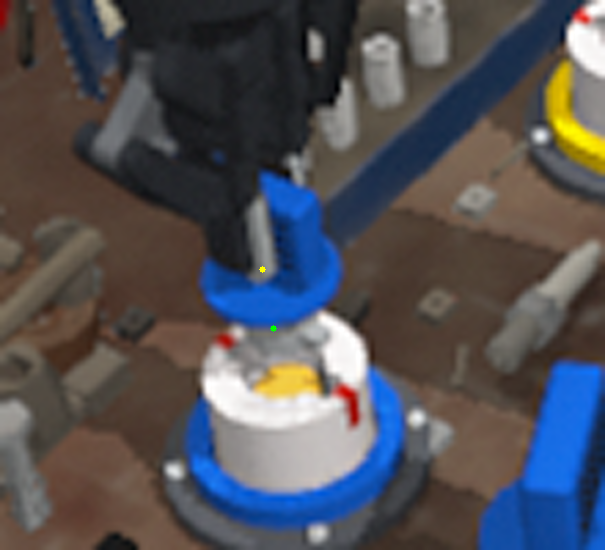

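The plug sits above the blue-collared port, with its flange around crop x 202–342. The predicted axis is x≈262, so the plug is a few mm off along the wing. I'll measure that offset.

Run:
```python
from h import *
im=cv2.imread("pics/side2.png");b=(220,260,238,275);u=up(im,b);h=cv2.cvtColor(u,cv2.COLOR_BGR2HSV).astype(int)
m=(h[...,0]>100)&(h[...,0]<120)&(h[...,1]>150)&(h[...,2]>80)
c=blob(m);hull=cv2.convexHull(c)[:,0];p=full(c,b)
T=read_state()["tool_pos"]
print("px ext",p.min(0),p.max(0))
# lower rim of flange: points in hull lower half; bottom edge z=+.026, widest ~ between
for lo in (258.,261.):
  q=full(c,b);q=q[q[:,1]>lo]
  for dz in(.026,.0285):
    z=T[2]-.039+dz;P=ray("side",q,z)
    print(lo,dz,circ(P,.024),circ(P))
# top view availability
t=vision.read_camera("top")[:,:,::-1];cv2.imwrite("pics/top2.png",t)
b=(185,260,160,235);u=up(t,b);h=cv2.cvtColor(u,cv2.COLOR_BGR2HSV).astype(int)
m=(h[...,0]>100)&(h[...,0]<120)&(h[...,1]>150)&(h[...,2]>80);print("top blue px",m.sum())
# consistency: original side fit of same flange with same method on bench
im=cv2.imread("pics/side0.png");b=(325,365,230,275);u=up(im,b);h=cv2.cvtColor(u,cv2.COLOR_BGR2HSV).astype(int)
m=(h[...,0]>100)&(h[...,0]<120)&(h[...,1]>150)&(h[...,2]>80);q=full(blob(m),b);q=q[q[:,1]>258]
for dz in(.026,.0285): print("bench",dz,circ(ray("side",q,dz),.024))
```

```text
px ext [226.125 240.625] [251.625 268.875]
258.0 0.026 (array([0.57172821, 0.30878528]), 0.024) (array([0.56773531, 0.31275658]), np.float64(0.019375650712250902))
258.0 0.0285 (array([0.56988108, 0.31053785]), 0.024) (array([0.56585894, 0.31460359]), np.float64(0.019305703237889618))
261.0 0.026 (array([0.57177796, 0.30883229]), 0.024) (array([0.57130557, 0.30963418]), np.float64(0.02325730143488362))
261.0 0.0285 (array([0.56994026, 0.31059781]), 0.024) (array([0.56941732, 0.31149117]), np.float64(0.023173909331172957))
top blue px 3125
bench 0.026 (array([0.44742119, 0.13467401]), 0.024)
bench 0.0285 (array([0.4461595 , 0.13685216]), 0.024)
```

Run:
```python
from h import *
t=cv2.imread("pics/top2.png");cv2.imwrite("pics/t2.png",cv2.resize(t[160:240,175:275],None,fx=6,fy=6,interpolation=cv2.INTER_CUBIC))
```

```text
(no output)
```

View pics/t2.png

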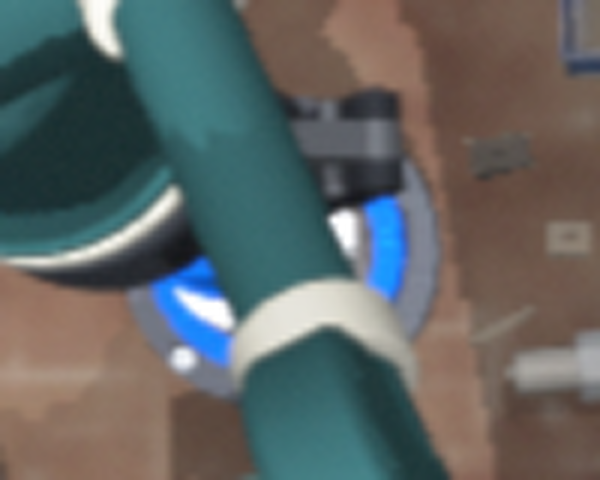

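The arm hides most of the top view, but the flange's lower-left edge shows at crop (175–225, 275–295). I'll use that arc as a check.

Run:
```python
from h import *
t=cv2.imread("pics/top2.png");b=(195,215,198,214);u=up(t,b);h=cv2.cvtColor(u,cv2.COLOR_BGR2HSV).astype(int)
m=(h[...,0]>95)&(h[...,0]<125)&(h[...,1]>130)&(h[...,2]>80)
k,l,st,ce=cv2.connectedComponentsWithStats(m.astype(np.uint8))
for i in range(1,k): print(st[i],full(ce[i],b).round(1))
i=l[int((205.0-198+.5)*4),int((208.3-195+.5)*4)];print(i)
ys,xs=np.where(l==i)
low=np.array([(x,ys[xs==x].max()) for x in np.unique(xs)])
F=full(low,b);P=ray("top",F,.1073-.039+.029)
for f,q in list(zip(F,P))[::4]:
    print(f.round(1),q[:2].round(4),[round(float(np.hypot(*(q[:2]-c)))*1e3,1) for c in([.5738,.3092],[.5699,.3105],[.5717,.309])])
```

```text
[  20   17   52   47 1271] [[205.8 207.5]]
1
[199.6 207.1] [0.554  0.3305] [29.1, 25.6, 27.9]
[200.6 210.4] [0.5485 0.3289] [32.0, 28.2, 30.5]
[201.6 211.6] [0.5464 0.3273] [32.8, 28.9, 31.2]
[202.6 213.4] [0.5435 0.3256] [34.5, 30.5, 32.8]
[203.6 213.4] [0.5434 0.324 ] [33.8, 29.7, 32.0]
[204.6 213.4] [0.5434 0.3223] [33.1, 29.0, 31.3]
[205.6 213.4] [0.5434 0.3207] [32.5, 28.4, 30.6]
[206.6 213.4] [0.5434 0.319 ] [32.0, 27.9, 30.0]
[207.6 213.4] [0.5433 0.3173] [31.5, 27.4, 29.6]
[208.6 208.6] [0.5513 0.3156] [23.4, 19.3, 21.5]
[209.6 208.9] [0.5508 0.314 ] [23.5, 19.4, 21.5]
[210.6 208.9] [0.5508 0.3123] [23.2, 19.2, 21.2]
[211.6 208.9] [0.5508 0.3107] [23.1, 19.1, 21.0]
```

Call:
jog_arm(turn=[[0,0,0],[0,0,0],[0,0,0],[0,0,0],[0,0,0],[0,0,0]], delta_pos=[[-0.001,0.0003,0.006],[0,0,0.006],[0,0,0.006],[0,0,0.004],[0,0,0.002],[0,0,0]], gripper=[0.005,0.005,0.005,0.005,0.005,0.005])

```text
time: 8.58
tool_pos: [0.5754, 0.3104, 0.0831]
tcp_rot: [0.082, -3.139, 0.001]
wrist_force: [-0.0, -0.5, -1.1]
width: 0.149
grip_force: 78.3
```

Call:
jog_arm(turn=[[0,0,0],[0,0,0],[0,0,0],[0,0,0]], delta_pos=[[0,0,0.003],[0,0,0.003],[0,0,0.003],[0,0,0]], gripper=[0.005,0.005,0.005,0.005])

```text
time: 8.92
tool_pos: [0.5764, 0.3107, 0.0755]
tcp_rot: [-0.082, 3.14, -0.0]
wrist_force: [-1.1, -1.2, 3.1]
width: 0.149
grip_force: 79.0
```

Call:
jog_arm(turn=[[0,0,0],[0,0,0],[0,0,0],[0,0,0],[0,0,0]], delta_pos=[[0,0,0.003],[0,0,0.003],[0,0,0.003],[0,0,0.002],[0,0,0]], gripper=[0.005,0.005,0.005,0.005,0.005])

```text
time: 9.33
tool_pos: [0.5764, 0.3107, 0.0659]
tcp_rot: [-0.082, 3.14, 0.0]
wrist_force: [-3.7, -2.7, 8.6]
width: 0.153
grip_force: 80.0
```

Call:
jog_arm(turn=[[0,0,0],[0,0,0],[0,0,0],[0,0,0]], delta_pos=[[-0.0,0,0.002],[0,0,0.002],[0,0,0],[0,0,0]], gripper=[0.005,0.005,0.005,0.005])

```text
time: 9.67
tool_pos: [0.5765, 0.3107, 0.0634]
tcp_rot: [-0.082, 3.14, -0.0]
wrist_force: [-6.0, -4.2, 15.4]
width: 0.149
grip_force: 80.6
```

```bash
python3 -c "
from h import *
go(.5752,.3100,.063,183)
print(read_state()['torque'])"
```

```text
t 9.6667 pos [0.5765 0.3107 0.0634] theta -176.99 tilt [ 0.0006 -0.    ] q [ 0.456  0.371  1.793 -0.     0.977 -1.167] F [-6.  -4.2 15.4] w 0.14851391552855206
d tool [ 0.0013 -0.0007  0.0004] turn z 0.0001
[-0.71350611  1.19653602  0.02481039]
```

Call:
jog_arm(turn=[[0,0,0],[0,0,0],[0,0,0.06],[0,0,0.08],[0,0,0.1],[0,0,0.1],[0,0,0]], delta_pos=[[0.0012,-0.0007,0],[0,0,0],[0,0,0],[0,0,0],[0,0,0],[0,0,0],[0,0,0]], gripper=[0.005,0.005,0.005,0.005,0.005,0.005,0.005])

```text
time: 10.25
tool_pos: [0.5761, 0.3105, 0.0634]
tcp_rot: [0.456, 3.106, 0.002]
wrist_force: [-3.9, -4.2, 13.1]
width: 0.153
grip_force: 80.5
```

```bash
python3 -c "
from h import *
go(.5755,.3100,.063,103)
print(read_state()['torque'])"
```

```text
t 10.25 pos [0.5761 0.3105 0.0634] theta 163.29 tilt [0.0025 0.001 ] q [ 0.456  0.369  1.796 -0.     0.974 -0.823] F [-3.9 -4.2 13.1] w 0.15300343625506355
d tool [ 0.0005 -0.0006  0.0004] turn z 1.0522
[-0.55499771  0.72531366 -0.03837366]
```

Call:
jog_arm(turn=[[0,0,0.1],[0,0,0.1],[0,0,0.1],[0,0,0.1],[0,0,0.1],[0,0,0.1],[0,0,0.1],[0,0,0.1],[0,0,0]], delta_pos=[[0.0007,-0.0012,0],[0,0,0],[0,0,0],[0,0,0],[0,0,0],[0,0,0],[0,0,0],[0,0,0],[0,0,0]], gripper=[0.005,0.005,0.005,0.005,0.005,0.005,0.005,0.005,0.005])

```text
time: 11.0
tool_pos: [0.5758, 0.3096, 0.0634]
tcp_rot: [1.63, 2.683, 0.005]
wrist_force: [-2.7, -2.2, 11.5]
width: 0.155
grip_force: 80.2
```

```bash
python3 -c "
from h import *
go(.5755,.3100,.063,103)
print(read_state()['torque'])"
```

```text
t 11.0 pos [0.5758 0.3096 0.0634] theta 117.45 tilt [0.0038 0.0013] q [ 4.560e-01  3.670e-01  1.799e+00 -1.000e-03  9.720e-01 -2.300e-02] F [-2.7 -2.2 11.5] w 0.15482026835711646
d tool [ 0.0005 -0.0001  0.0004] turn z 0.2522
[-0.56555591  0.44793717 -0.09994823]
```

Call:
jog_arm(turn=[[0,0,0.08],[0,0,0.08],[0,0,0.06],[0,0,0.04],[0,0,0.03],[0,0,0]], delta_pos=[[0,0,0.001],[0,0,0],[0,0,0],[0,0,0],[0,0,0],[0,0,0]], gripper=[0.005,0.005,0.005,0.005,0.005,0.005])

```text
time: 11.5
tool_pos: [0.5744, 0.3096, 0.0633]
tcp_rot: [1.996, 2.425, 0.002]
wrist_force: [-7.0, -3.3, 19.3]
width: 0.151
grip_force: 81.5
```

```bash
python3 -c "
from h import *
go(.5755,.3100,.063,103)
print(read_state()['torque'])"
```

```text
t 11.5 pos [0.5744 0.3096 0.0633] theta 101.09 tilt [0.001  0.0005] q [0.456 0.367 1.799 0.    0.974 0.263] F [-7.  -3.3 19.3] w 0.1505635981830574
d tool [0.0001 0.0012 0.0003] turn z -0.0333
[-0.6940025   1.51905497  0.45978108]
```

Call:
jog_arm(turn=[[0,0,0.04],[0,0,0.03],[0,0,0],[0,0,0]], delta_pos=[[0,0,0.0005],[0,0,0],[0,0,0],[0,0,0]], gripper=[0.005,0.005,0.005,0.005])

```text
time: 11.83
tool_pos: [0.5741, 0.3097, 0.0634]
tcp_rot: [2.074, 2.358, 0.001]
wrist_force: [-10.1, -4.5, 23.1]
width: 0.149
grip_force: 86.7
```

Run:
```python
from h import *
go(.5755,.3100,.063,103)
print(read_state()['torque'])
s=vision.read_camera('side')[:,:,::-1]
cv2.imwrite('pics/s3.png',cv2.resize(s[220:320,190:300],None,fx=5.5,fy=5.5,interpolation=cv2.INTER_CUBIC))
```

```text
t 11.8333 pos [0.5741 0.3097 0.0634] theta 97.34 tilt [ 0.001  -0.0004] q [ 4.570e-01  3.670e-01  1.799e+00 -1.000e-03  9.750e-01  3.290e-01] F [-10.1  -4.5  23.1] w 0.14908785948084471
d tool [0.0002 0.0014 0.0004] turn z -0.0988
[-0.73665994  1.8984172   1.61271679]
```

View pics/s3.png

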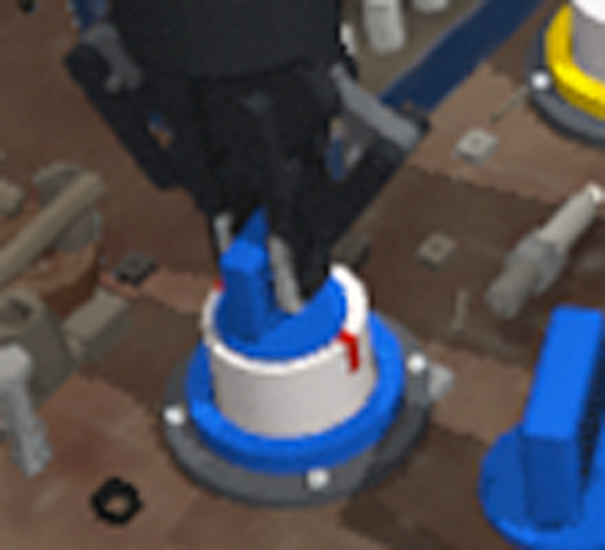

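The flange (crop (280,320)) lies on the rim of the blue-collared port, and the wing is turned about a quarter turn. Wrist torque rose to 1.6 N m, so the plug is at the stop. The 23 N push exceeds the 12 N spring with no further travel, so it is seated. Handing in.

```bash
python3 -c "
from workcell import ticket
print(ticket.finish_job())"
```

```text
the job is handed in; nothing more can be done
None
```

The smaller blue plug is in the left, blue-collared port, turned clockwise to the stop and still gripped and pressed fully home; I handed the job in at about 12 s, and no verdict came back.

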